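Clear the decorating bench: pin on its stand, tools in the wash-up pan

TASK

Clear the bench for the next cake: lay the rolling pin level across its raised wooden stand, in both notches and with the two guide rings hanging outside the uprights, setting it down without letting it drop. Put the used icing smoother and the palette knife into the steel pan for washing up, completely inside it with nothing sticking out over the rim. Leave the stand and the pan standing upright, and leave the cake, the bottle and the jar where they are.

Things in the scene. Friction and masses are not known exactly. Their poses are not given: they have to be found in the camera images.
- pin: Small white plastic rolling pin for icing, 200 mm long, 28 mm in diameter, 110 to 220 g. Two fixed grey guide rings, 40 mm in diameter, sit 80 to 90 mm either side of the middle, so on the bench it lies (and can roll) on the rings with its axis 20 mm up. Origin at the centre of the pin, on its axis; x along the axis (both ends alike); y and z turn as it rolls
- stand: Loose wooden rolling-pin stand, about 1.2 kg: base 170 x 100 x 16 mm; two uprights 64 mm wide (y), 16 mm thick (x) and 100 mm high, their middles 55 mm either side of the origin along x (outer faces at 63 mm), joined only by a low stretcher (top at 46 mm). Each has a V notch in its top. Origin at the centre of the base's underside; x runs from notch to notch (the way the pin lies), z up
- stand_seat (a point): Where the middle of the pin's axis belongs: midway between the two uprights, 102 mm above the stand's underside. The V notches are open on top, 90 degrees, 36 mm wide and 18 mm deep; the bottom of the V is at y = 0, 82 mm up, so a 28 mm pin rests with its axis 102 mm up. Axes as the stand's
- pan: Loose rectangular stainless pan, open on top, about 0.7 kg, outside 270 mm (x) x 175 mm (y) x 65 mm high, walls and floor 4 mm thick. Origin at the centre of its underside, x along its length, z up
- smoother: White plastic icing smoother, like a small flat-iron, 80 to 150 g: sole plate 150 mm (x) x 75 mm (y) x 5 mm, corners rounded at the +x end; above it a grip bar 112 mm long along x, 22 mm wide (y), from 25 to 43 mm up, on two posts 42 mm either side of the middle. Lies on its sole. Origin at the centre of the sole's underside, z up
- smoother_grip (a point): Middle of the smoother's grip bar, 34 mm above its underside
- smoother_front (a point): Middle of the +x (round-cornered) end edge of the smoother's sole, 75 mm from the middle
- smoother_back (a point): Middle of the -x end edge of the smoother's sole, 75 mm from the middle
- knife: Cranked palette knife, 200 mm long, 50 to 95 g, lying flat: black handle 105 mm long, 22 mm wide (y), 20 mm high, from x = -100 to +5 mm; thin steel blade 26 mm wide and 3 mm thick, round-tipped, from x = +17 to +100 mm, at the level of the handle's underside. Origin at mid-length on the underside; x points from handle to blade tip, z up
- knife_grip (a point): Point in the middle of the knife's handle 22 mm behind mid-length (x = -22 mm, 10 mm above the underside), near its balance point: a good place to grip it across y
- knife_butt (a point): Free end of the knife's handle (x = -100 mm, 10 mm above the underside)
- knife_tip (a point): Tip of the knife's blade (x = +100 mm, 1.5 mm above the underside)
- cake: Bystander: finished white rectangular cake 170 x 140 x 70 mm on a 200 x 170 mm card, standing on a metal turntable 110 mm high, to the robot's right. Origin at the centre of the card's underside
- bottle: Bystander: grey squeeze bottle, 50 mm in diameter, 140 mm high, on the far side of the bench. Origin at the centre of its underside
- jar: Bystander: glass jar with white cap, 72 mm in diameter, 85 mm high, on the far side of the bench. Origin at the centre of its underside

How it is judged:
At the end, for the whole second after the job is handed in: Pin still in both notches: centre within 17 mm along and 6 mm across the stand's middle, axis 97-106 mm above its underside, within 0.06 rad of its x. Both ends of smoother and knife inside the pan walls, they and the grip bar below the 65 mm rim, at rest. Stand, pan upright (0.06 rad) (x of pin in the frame of stand between -0.017 and 0.017 m and y of pin in the frame of stand between -0.006 and 0.006 m and z of pin in the frame of stand between 0.097 and 0.106 m and angle between the x axis of pin and the x axis of stand, either way round below 0.06 rad and angle between each of stand, pan's own z axis and vertical below 0.06 rad and linear speed of each of pin, smoother, knife below 0.02 m/s and x of smoother_front in the frame of pan between -0.134 and 0.134 m and y of smoother_front in the frame of pan between -0.087 and 0.087 m and z of smoother_front in the frame of pan between 0 and 0.065 m and x of smoother_back in the frame of pan between -0.134 and 0.134 m and y of smoother_back in the frame of pan between -0.087 and 0.087 m and z of smoother_back in the frame of pan between 0 and 0.065 m and x of knife_butt in the frame of pan between -0.134 and 0.134 m and y of knife_butt in the frame of pan between -0.087 and 0.087 m and z of knife_butt in the frame of pan between 0 and 0.065 m and x of knife_tip in the frame of pan between -0.134 and 0.134 m and y of knife_tip in the frame of pan between -0.087 and 0.087 m and z of knife_tip in the frame of pan between 0 and 0.065 m and z of smoother_grip in the frame of pan below 0.065 m); the robot touches nothing.
It fails at once if the pin is dropped (moves faster than 0.5 m/s while the fingers do not touch it: a fall of about 13 mm) (linear speed of pin above 0.5 m/s and contact force between the fingers and pin below 0.1 N).
It fails at once if the cake, the bottle or the jar is moved by more than 25 mm (distance of any of cake, bottle, jar from where it was at the start of the episode above 0.025 m).
It also fails if it takes over 69 s, if anything falls off the work surface, if the arm or the gripper's body presses on something with over 40 N, if the wrist force passes 120 N, or if a joint passes its speed limit or range.

ROBOT

A 6-joint arm with a two-finger parallel gripper is mounted at the origin on the work surface. World frame = base frame: x ahead of the robot, y to its left, z up, the work surface at z = 0. Lengths are in m, angles in rad, forces in N, time in s.
With the tool pointing down it reaches from about 0.3 to 0.775 m from the base axis. Payload 14.6 kg.
Tool frame: the origin (TCP) lies at the very end of the fingers, on their centre line; the grasp point (between the pads) lies 19 mm behind it; z points along the fingers, y is the line along which they close (so a half turn about z gives the same grasp; the last joint's range is limited). The gripper opens to 94 mm and grips with 3 to 60 N. Pads are 16 mm wide; open, the fingers measure 119 mm over their backs; the gripper's body (75 mm by 177 mm) begins 78 mm behind the grasp point.
Start: joints at [-1.271, 0.3, 1.521, -0, 1.321, -0.067], TCP at [0.197, -0.513, 0.205] pointing down, gripper open.
Joint ranges: [-3.03, 3.03], [-0.79, 2.21], [0.23, 2.52], [-1.04, 4.18], [0, 3.07], [-2.55, 2.55]. Speed limits (rad/s): [2.22, 2.22, 2.57, 3.14, 3.14, 3.14].

INTERFACE

Orientations are given as [roll, pitch, yaw] about the fixed x, y, z axes, in that order (R = Rz(yaw) Ry(pitch) Rx(roll)).
In Python, from station import ctrl, cams gives the robot as it stands. The module is installed in compiled form; this text tells all that it offers.
- The arm moves only by the tool arm_command, never from a script. Its argument "plan" is a list that holds one entry, the list of rows, each a list of 7 numbers: the shift along the tool's x, y, z in parts of the range, where 1.0 means 0.6 m, then the turn, a rotation vector about the tool's x, y, z in a scale on which 1.0 is 120 degrees, then the closure, from -1 (fully open) to 1 (shut). A call has 1 to 12 rows; each row is the pose to reach, as a shift and turn from the pose commanded when the call began, along the tool's axes at that moment; what a row does not reach only later rows make up. A row lasts 1/10 s, in which the tool goes at most 50 mm and 8.59 degrees, less where a joint would pass 70% of its speed; a pose out of reach is approached as far as the arm can. A call with a gripper value outside its range is refused whole. The fingers move at their own pace and stop on an object; "squeeze" is the grip in N (left out, the last holds). Time passes only in rows, so rows that repeat a pose let the fingers close. It gives the time, the measured TCP pose, the force, the opening and the grip force at its end, in the units of the state.
- ctrl.get_obs(): the state, without advancing time (a new reading comes with each control period).
- cams.camera(name): name is "scene" or "top" or "wrist"; returns (picture, depth): 420x560x3 uint8, blue, green, red; 420x560 float32, m along the optical axis (not along the pixel's ray), 0 where there is no reading.
- cams.camera_info(name): a dict with "fx", "fy", "cx", "cy" (pixels), "dist_coeffs" ([k1, k2, p1, p2, k3] as OpenCV has them; the pictures are not rectified), "world_to_cam" (4x4, takes a point from world to camera coordinates). Camera axes: x right, y down, z forward; pixel columns grow to the right and rows downward; lengths in m; the calibration is good to about 2 mm. A picture is of the moment at which its call begins: read the wrist's pose just before it. camera_info takes no time and is no camera call; for the wrist camera it gives the pose at the moment of the call.
- ctrl.hand_in(): hands the job in; it is judged then, once.
The state is a dict: "time_s": time; "qpos": joint angles; "joint_vel": joint speeds; "tau": joint torques, N m; "ee_pos": TCP position; "eef_rot": TCP orientation; "force": force on the tool from outside, world axes, zero at the start; "moment": the same for the moment, N m; "grip_width": finger opening in m; "grip_force": force on a finger pad.
Only numpy, scipy, OpenCV 4.12 (cv2) and the standard library are available. Lean on these libraries where they do the work, as an engineer would, in place of code of your own. Each camera call takes 0.05 s, during which the arm holds its last target. There are 200 camera calls.

## Working session

There is one attempt and no reset: what is moved stays moved. The work goes in short steps, Python scripts to look and compute and a tool call to move; the robot and the scene stay as the last step left them, time stands still between calls to the robot, and variables do not carry over. Pictures are saved under pics/ and viewed, at most 10 in all, crops included, and the job is handed in when it is done.

Besides the shell and the picture viewer there is one more tool, called after "Call:" as name(argument=value, ...) on one line, values as JSON. arm_command: Moves the arm, as the interface text tells. Its arguments: {"type":"object","properties":{"plan":{"type":"array"},"squeeze":{"type":"number"}},"required":["plan"]}

```bash
mkdir -p pics; ls
cat > h.py <<'E'
import numpy as np, cv2
from station import ctrl, cams
def cam(n):
    i=cams.camera_info(n); p,d=cams.camera(n); return p,d,i
def K(i): return np.array([[i['fx'],0,i['cx']],[0,i['fy'],i['cy']],[0,0,1.]])
def rays(uv,i):
    n=cv2.undistortPoints(np.float64(uv).reshape(-1,1,2),K(i),np.float64(i['dist_coeffs']))[:,0]
    T=np.linalg.inv(i['world_to_cam']); return T[:3,3],np.c_[n,np.ones(len(n))]@T[:3,:3].T
def onz(uv,i,z):
    o,r=rays(uv,i); z=np.broadcast_to(z,len(r)); return o+r*((z-o[2])/r[:,2])[:,None]
def cloud(d,i):
    v,u=np.nonzero(d>0); o,r=rays(np.c_[u,v],i); return np.c_[u,v],o+r*d[v,u][:,None]
def pos(): 
    s=ctrl.get_obs(); return s
E
python3 - <<'E'
from h import *
s=ctrl.get_obs(); print(s)
for n in('scene','top'):
    p,d,i=cam(n); cv2.imwrite(f'pics/{n}0.png',p); np.savez(f'{n}0.npz',p=p,d=d); print(n,np.linalg.inv(i['world_to_cam']).round(3).tolist(),i['fx'],(d>0).mean())
i=cams.camera_info('wrist');print(np.linalg.inv(i['world_to_cam']).round(3).tolist(),i['fx'])
E
```

```text
pics
{'time_s': 0.0, 'qpos': array([-1.27061150e+00,  3.00454423e-01,  1.52159408e+00,  1.79476795e-05,
        1.32070134e+00, -6.65530151e-02]), 'joint_vel': array([-0.00018832, -0.00043196,  0.00075338,  0.00059118,  0.00110929,
       -0.00047447]), 'tau': array([ 1.34010730e-03, -5.31801724e+01, -3.52733302e+01,  7.09013594e-02,
        2.43357383e-02, -5.32563092e-05]), 'ee_pos': array([ 0.1971609 , -0.51315922,  0.20488998]), 'eef_rot': array([-3.14043918e+00, -9.43036878e-05,  3.66733333e-01]), 'force': array([-0.47690515,  0.26503705,  0.01452325]), 'moment': array([-0.00888197,  0.06023373,  0.0736402 ]), 'grip_force': 0.0, 'grip_width': 0.09396521909654809}
scene [[-0.186, 0.533, -0.825, 1.756], [0.982, 0.11, -0.15, 0.048], [0.011, -0.839, -0.545, 0.841], [0.0, 0.0, 0.0, 1.0]] 423.44692572758527 0.9891198979591836
top [[-0.056, -0.975, 0.213, 0.266], [-0.998, 0.055, -0.01, -0.139], [-0.002, -0.213, -0.977, 1.613], [0.0, 0.0, 0.0, 1.0]] 521.4148211157178 0.9961181972789116
[[0.359, -0.895, -0.265, 0.275], [-0.933, -0.345, -0.102, -0.483], [-0.0, 0.284, -0.959, 0.384], [0.0, 0.0, 0.0, 1.0]] 322.9432864737827
```

View pics/top0.png

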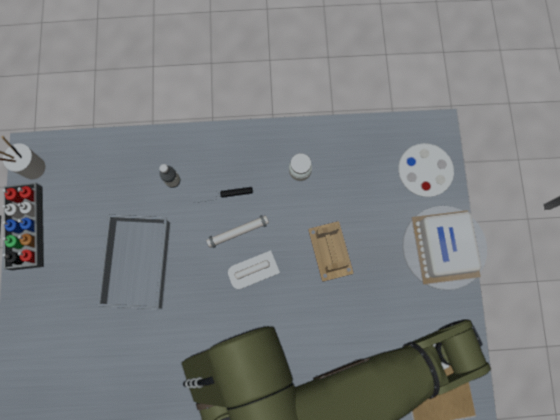

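View pics/scene0.png

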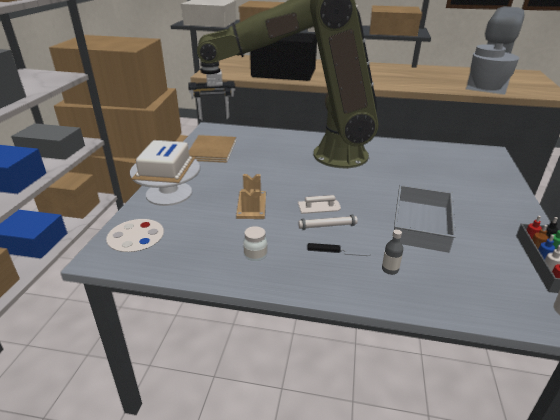

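The top view shows the pin with ends at (208,241) and (267,221), smoother at (254,269), knife handle (222–252,193) with its blade tip near (190,203), stand at (330,250), pan at (135,262), bottle at (168,174) and jar at (300,166). The scene view agrees.

Run:
```python
from h import *
for n in('top','scene'):
    i=cams.camera_info(n); f=np.load(n+'0.npz'); uv,P=cloud(f['d'],i); 
    print(n)
    C=dict(pin=(.5,0),) if 0 else None
    T=cams.camera_info('top')
    for nm,px,z,r in(('pin',(237,231),.02,.12),('smoother',(254,269),.0,.085),('stand',(330,250),.0,.10),('pan',(137,262),.0,.17),('knife',(222,197),0,.09),('bottle',(168,180),0,.05),('jar',(300,170),0,.06),('cake',(447,247),.11,.15)):
        c=onz([px],T,z)[0]; m=np.hypot(*(P[:,:2]-c[:2]).T)<r
        Q=P[m]; tz=np.percentile(Q[:,2],[5,50]); h=Q[Q[:,2]>.012]
        print(nm,c.round(3),'ztab',tz.round(4),'n',len(h),'zmax',np.percentile(Q[:,2],[99,100]).round(3),'mean>12mm',h.mean(0).round(3) if len(h) else '')
```

```text
top
pin [ 0.566 -0.006  0.02 ] ztab [-0.0072 -0.0003] n 621 zmax [0.037 0.044] mean>12mm [ 0.566 -0.007  0.03 ]
smoother [ 0.447 -0.052  0.   ] ztab [-0.0061  0.0014] n 280 zmax [0.045 0.052] mean>12mm [ 0.442 -0.049  0.039]
stand [ 0.493 -0.292  0.   ] ztab [-0.0057  0.0105] n 1456 zmax [0.101 0.109] mean>12mm [ 0.487 -0.29   0.036]
pan [0.489 0.312 0.   ] ztab [-0.0058  0.0019] n 1670 zmax [0.07  0.076] mean>12mm [0.497 0.32  0.049]
knife [0.683 0.04  0.   ] ztab [-0.0077 -0.0007] n 184 zmax [0.022 0.028] mean>12mm [ 0.693 -0.002  0.019]
bottle [0.749 0.212 0.   ] ztab [-0.0064  0.0049] n 337 zmax [0.14  0.145] mean>12mm [0.738 0.192 0.086]
jar [ 0.758 -0.214  0.   ] ztab [-0.0064  0.0064] n 503 zmax [0.09  0.093] mean>12mm [ 0.746 -0.212  0.07 ]
cake [ 0.467 -0.624  0.11 ] ztab [-0.0041  0.114 ] n 5564 zmax [0.189 0.194] mean>12mm [ 0.461 -0.603  0.15 ]
scene
pin [ 0.566 -0.006  0.02 ] ztab [-0.7561 -0.0034] n 524 zmax [0.035 0.046] mean>12mm [ 0.565 -0.007  0.028]
smoother [ 0.447 -0.052  0.   ] ztab [-0.7553 -0.0031] n 209 zmax [0.043 0.047] mean>12mm [ 0.452 -0.045  0.034]
stand [ 0.493 -0.292  0.   ] ztab [-0.7546 -0.0016] n 968 zmax [0.099 0.102] mean>12mm [ 0.513 -0.283  0.05 ]
pan [0.489 0.312 0.   ] ztab [-0.7557 -0.0015] n 1834 zmax [0.068 0.071] mean>12mm [0.499 0.321 0.044]
knife [0.683 0.04  0.   ] ztab [-0.7547 -0.0028] n 169 zmax [0.02  0.023] mean>12mm [0.701 0.001 0.017]
bottle [0.749 0.212 0.   ] ztab [-0.7532  0.0028] n 607 zmax [0.14  0.143] mean>12mm [0.764 0.196 0.074]
jar [ 0.758 -0.214  0.   ] ztab [-7.536e-01 -1.000e-04] n 651 zmax [0.087 0.089] mean>12mm [ 0.777 -0.206  0.059]
cake [ 0.467 -0.624  0.11 ] ztab [-0.7554  0.001 ] n 2907 zmax [0.185 0.188] mean>12mm [ 0.512 -0.597  0.127]
```

```bash
cat >> h.py <<'E'
from scipy.spatial.transform import Rotation as Ro
def go(*tgts,frm=None):
    "targets (x,y,z,yawdeg): shift mm + rotvec in present tool axes"
    s=ctrl.get_obs(); p0=s['ee_pos']; R0=Ro.from_euler('xyz',s['eef_rot'])
    print('t',round(s['time_s'],2),p0.round(4),np.degrees(s['eef_rot']).round(2))
    for x,y,z,a in tgts:
        R=Ro.from_euler('xyz',[np.pi,0,np.radians(a)])
        print((R0.inv().apply(np.array([x,y,z])-p0)*1000).round(1).tolist(),(R0.inv()*R).as_rotvec().round(3).tolist())
E
python3 -c "
from h import *
go((.3,-.35,.25,50),(.55,-.02,.25,105))"
```

```text
t 0.1 [ 0.1972 -0.5132  0.205 ] [-1.7994e+02 -1.0000e-02  2.1020e+01]
[154.5, -115.5, -44.9] [-0.001, -0.0, -0.506]
[506.2, -333.9, -44.6] [-0.001, -0.001, -1.466]
```

The manual's scale: shifts go in shares of 0.6 m and turns go in shares of 120 degrees. Converting my numbers, 506 mm / 600 = 0.8433, -334 mm / 600 = -0.5567, -1.466 rad / 2.0944 = -0.7.

Call:
arm_command(plan=[[[0.8433,-0.5567,-0.075,-0.0005,-0.0005,-0.7,-1],[0.8433,-0.5567,-0.075,-0.0005,-0.0005,-0.7,-1],[0.8433,-0.5567,-0.075,-0.0005,-0.0005,-0.7,-1],[0.8433,-0.5567,-0.075,-0.0005,-0.0005,-0.7,-1],[0.8433,-0.5567,-0.075,-0.0005,-0.0005,-0.7,-1],[0.8433,-0.5567,-0.075,-0.0005,-0.0005,-0.7,-1],[0.8433,-0.5567,-0.075,-0.0005,-0.0005,-0.7,-1],[0.8433,-0.5567,-0.075,-0.0005,-0.0005,-0.7,-1],[0.8433,-0.5567,-0.075,-0.0005,-0.0005,-0.7,-1],[0.8433,-0.5567,-0.075,-0.0005,-0.0005,-0.7,-1],[0.8433,-0.5567,-0.075,-0.0005,-0.0005,-0.7,-1],[0.8433,-0.5567,-0.075,-0.0005,-0.0005,-0.7,-1]]])

```text
time_s: 1.3
ee_pos: [0.5459, -0.0246, 0.2498]
eef_rot: [-3.141, 0.001, 1.833]
force: [0.0, -0.1, 0.1]
grip_width: 0.0943
grip_force: 0.0
```

Run:
```python
from h import *
import json
cams.camera('top')
for n in('wrist',):
    p,d,i=cam(n); cv2.imwrite(f'pics/{n}1.png',p); np.savez(f'{n}1.npz',p=p,d=d,i=np.array(i,dtype=object))
print(ctrl.get_obs()['ee_pos'],ctrl.get_obs()['joint_vel'].round(3))
for k,v in i.items(): print(k,np.round(v,3).tolist())
uv,P=cloud(d,i); print(np.percentile(P[:,2],[1,5,50,95]))
```

```text
[ 0.54696178 -0.02243048  0.24933168] [-0.088 -0.044  0.076 -0.019 -0.01  -0.082]
fx 322.943
fy 322.943
cx 272.72
cy 213.005
dist_coeffs [-0.033, 0.0, 0.0, 0.0, 0.0]
world_to_cam [[0.965, 0.263, 0.002, -0.525], [0.251, -0.925, 0.286, -0.198], [0.077, -0.275, -0.958, 0.387], [0.0, 0.0, 0.0, 1.0]]
[-7.45032686e-01 -1.31723914e-03  5.36443924e-04  3.69111770e-01]
```

View pics/wrist1.png

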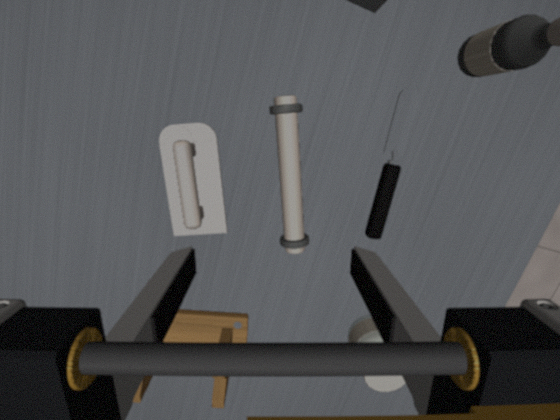

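The wrist view shows the smoother at (193,178), pin at (289,172), knife handle at (383,200) with blade tip near (402,91), and the stand low left at (200,350). Next I segment these and triangulate them against the top view.

```bash
cat > m.py <<'E'
from h import *
f=np.load('wrist1.npz',allow_pickle=True); W=(f['p'],f['d'],f['i'].item())
g=np.load('top0.npz'); T=(g['p'],g['d'],cams.camera_info('top'))
def blob(v,roi,kind):
    p=v[0].astype(int); x0,y0,x1,y1=roi; q=p[y0:y1,x0:x1]; b,r=q[...,0],q[...,2]; s=q.sum(2)/3
    m={'white':(s>150),'dark':(s<45),'warm':(r-b>-2)&(s>95)}[kind].astype(np.uint8)
    n,l,st,c=cv2.connectedComponentsWithStats(m); k=1+st[1:,4].argmax(); m=(l==k).astype(np.uint8)
    cn=max(cv2.findContours(m,0,2)[0],key=cv2.contourArea); cn=cn+np.array([x0,y0])
    rc=cv2.minAreaRect(cn); return st[k,4],np.array(rc[0]),cv2.boxPoints(rc)
def tri(a,b):
    o1,r1=rays([a],W[2]); o2,r2=rays([b],T[2]); r1,r2=r1[0],r2[0]
    t=np.linalg.lstsq(np.c_[r1,-r2],o2-o1,rcond=None)[0]; A=o1+r1*t[0];B=o2+r2*t[1]
    return ((A+B)/2).round(4),round(np.linalg.norm(A-B),4)
def ends(bx):
    d=np.linalg.norm(bx-np.roll(bx,-1,0),axis=1); k=0 if d[0]<d[1] else 1
    return np.array([(bx[k]+bx[(k+1)%4])/2,(bx[(k+2)%4]+bx[(k+3)%4])/2])
if __name__=='__main__':
  for nm,kd,z,rw,rt in(('pin','warm',.02,(265,80,320,260),(200,208,275,250)),('smoother','white',.005,(150,110,240,245),(222,246,285,292)),('knife','dark',.01,(360,155,405,245),(215,180,258,204))):
    for v,r in((W,rw),(T,rt)):
        n,c,bx=blob(v,r,kd); e=ends(bx); E=onz(e,v[2],z); D=E[1]-E[0]
        print(nm,n,c.round(1),'ends',E.round(4).tolist(),'len',np.linalg.norm(D).round(4),'yaw',(np.degrees(np.arctan2(D[1],D[0]))%180).round(1),'mid',E.mean(0).round(4))
    print(' tri',tri(blob(W,rw,kd)[1],blob(T,rt,kd)[1]))
E
python3 m.py
```

```text
pin 2542 [290.8 176.2] ends [[0.5429, 0.0714, 0.02], [0.5978, -0.0855, 0.02]] len 0.1663 yaw 109.3 mid [ 0.5703 -0.0071  0.02  ]
pin 156 [238.2 233.5] ends [[0.5854, -0.085, 0.02], [0.5307, 0.0663, 0.02]] len 0.1608 yaw 109.9 mid [ 0.5581 -0.0093  0.02  ]
 tri (array([ 0.5688, -0.0072, -0.0176]), np.float64(0.0082))
smoother 2933 [191.7 179.2] ends [[0.4225, 0.0238, 0.005], [0.4676, -0.1176, 0.005]] len 0.1484 yaw 107.7 mid [ 0.445  -0.0469  0.005 ]
smoother 1062 [252.3 270.2] ends [[0.4672, -0.1175, 0.005], [0.4194, 0.0231, 0.005]] len 0.1485 yaw 108.8 mid [ 0.4433 -0.0472  0.005 ]
 tri (array([ 0.4434, -0.0459, -0.002 ]), np.float64(0.0019))
knife 1246 [381.9 201. ] ends [[0.6933, 0.0458, 0.01], [0.7022, -0.0577, 0.01]] len 0.1038 yaw 94.9 mid [ 0.6977 -0.0059  0.01  ]
knife 177 [236.  191.7] ends [[0.6988, -0.0549, 0.01], [0.6906, 0.0421, 0.01]] len 0.0974 yaw 94.8 mid [ 0.6947 -0.0064  0.01  ]
 tri (array([ 0.6967, -0.0053,  0.0081]), np.float64(0.0034))
```

Run:
```python
from m import *
def rect(v,c,r,z0,z1,zp):
    uv,P=cloud(v[1],v[2]); m=(np.hypot(*(P[:,:2]-c).T)<r)&(P[:,2]>z0)&(P[:,2]<z1)
    rc=cv2.minAreaRect(uv[m].astype(np.float32)); e=ends(cv2.boxPoints(rc)); E=onz(e,v[2],zp); D=E[1]-E[0]
    return rc[0],E,np.linalg.norm(D),np.degrees(np.arctan2(D[1],D[0]))%180,P[m],uv[m]
cs=[]
for v in(W,T):
    c,E,L,a,P,uv=rect(v,(.566,-.007),.13,.013,.06,.02); cs.append(c)
    print('pin',c,E.round(4).tolist(),L.round(4),a.round(2),E.mean(0).round(4),'zmax',np.percentile(P[:,2],97).round(4))
print(tri(*cs))
_,b=cams.camera_info('top'),0
f=np.load('scene0.npz'); S=(f['p'],f['d'],cams.camera_info('scene'))
for n,v in(('W',W),('T',T),('S',S)):
    uv,P=cloud(v[1],v[2])
    for nm,c,r,z0,z1 in(('stand',(.49,-.29),.1,.085,.125),('pan',(.497,.318),.2,.05,.085),('bar',(.445,-.047),.07,.03,.06)):
        m=(np.hypot(*(P[:,:2]-c).T)<r)&(P[:,2]>z0)&(P[:,2]<z1); Q=P[m]
        if len(Q)<15: print(n,nm,len(Q)); continue
        rc=cv2.minAreaRect((Q[:,:2]*1000).astype(np.float32))
        w=np.linalg.eigh(np.cov(Q[:,:2].T)); d=w[1][:,1]
        print(n,nm,len(Q),np.round(rc[0],1),np.round(rc[1],1),round(rc[2],1),'mean',Q.mean(0).round(4),'zp',np.percentile(Q[:,2],[50,95]).round(4),'pca',(np.degrees(np.arctan2(d[1],d[0]))%180).round(1))
```

```text
pin (285.38677978515625, 171.89620971679688) [[0.4316, 0.0026, 0.02], [0.6964, -0.0009, 0.02]] 0.2648 179.26 [0.564  0.0009 0.02  ] zmax 0.0433
pin (237.00436401367188, 231.4191436767578) [[0.6942, -0.0172, 0.02], [0.4392, 0.0057, 0.02]] 0.256 174.86 [ 0.5667 -0.0058  0.02  ] zmax 0.0427
(array([ 0.5648, -0.003 ,  0.0036]), np.float64(0.0063))
W stand 512 [ 497.4 -294.5] [120.2  52.9] 11.6 mean [ 0.5224 -0.2986  0.0952] zp [0.0965 0.1008] pca 16.4
W pan 0
W bar 1545 [445.8 -45.8] [ 22.7 111.4] 18.3 mean [ 0.4467 -0.0425  0.0413] zp [0.042 0.044] pca 108.5
T stand 229 [ 489.8 -291.6] [126.5  64.6] 10.9 mean [ 0.4887 -0.2915  0.095 ] zp [0.096 0.103] pca 11.4
T pan 947 [485.2 308.9] [186.3 277.3] 84.6 mean [0.4882 0.3177 0.064 ] zp [0.0646 0.0711] pca 173.5
T bar 264 [443.2 -47.2] [ 22.6 110.9] 19.2 mean [ 0.4426 -0.0479  0.0405] zp [0.0407 0.0467] pca 109.2
S stand 161 [ 491.4 -289.2] [135.7  62.5] 11.5 mean [ 0.5026 -0.2872  0.0935] zp [0.0936 0.1005] pca 10.7
S pan 782 [488.6 310.1] [183.6 283.8] 84.1 mean [0.5015 0.3163 0.0615] zp [0.0634 0.0684] pca 173.4
S bar 157 [447.6 -44.1] [ 28.3 111.8] 19.6 mean [ 0.4516 -0.0441  0.0382] zp [0.0392 0.0435] pca 109.3
```

Run:
```python
from m import *
a=np.radians(109.3); u=np.array([np.cos(a),np.sin(a)]); n=np.array([-u[1],u[0]])
cs=[]
for v in(W,T):
    uv,P=cloud(v[1],v[2]); q=P[:,:2]-(.568,-.007); m=(abs(q@u)<.13)&(abs(q@n)<.04)&(P[:,2]>.012)
    k=np.zeros(v[1].shape,np.uint8); k[uv[m][:,1],uv[m][:,0]]=1
    cn=max(cv2.findContours(k,0,2)[0],key=cv2.contourArea); rc=cv2.minAreaRect(cn); cs.append(rc[0])
    E=onz(ends(cv2.boxPoints(rc)),v[2],.022); D=E[1]-E[0]
    Q=P[m]; body=abs(Q[:,:2]@u-(.568*u[0]-.007*u[1]))<.06
    print(rc,E.round(4).tolist(),np.linalg.norm(D).round(4),np.degrees(np.arctan2(D[1],D[0]))%180,E.mean(0).round(4),'z body',np.percentile(Q[body][:,2],[50,90,97]).round(4),Q[body].mean(0).round(4))
print(tri(*cs))
go((.567,-.007,.1,109),(.567,-.007,.004,109))
```

```text
((368.5, 332.5), (173.0, 351.0), 90.0) [[1.0108, -0.131, 0.022], [0.4935, -0.2659, 0.022]] 0.5347 14.616772834689584 [ 0.7522 -0.1985  0.022 ] z body [0.3633 0.3716 0.3739] [0.5775 0.0093 0.3283]
((237.17308044433594, 231.13462829589844), (12.455957412719727, 64.83625030517578), 67.61986541748047) [[0.599, -0.1011, 0.022], [0.5315, 0.0877, 0.022]] 0.2005 109.66496023477143 [ 0.5652 -0.0067  0.022 ] z body [0.0298 0.0352 0.0371] [ 0.5641 -0.0081  0.0294]
(array([ 0.5429, -0.0147,  0.3282]), np.float64(0.0769))
t 1.4 [ 0.547  -0.0224  0.2493] [-1.7999e+02  3.0000e-02  1.0528e+02]
[9.7, 23.4, 149.3] [-0.0, 0.0, -0.065]
[9.7, 23.4, 245.3] [-0.0, 0.0, -0.065]
```

Run:
```python
from m import *
a=np.radians(109.5); u=np.array([np.cos(a),np.sin(a)]); n=np.array([-u[1],u[0]])
cs=[]
for v in(W,T):
    uv,P=cloud(v[1],v[2]); q=P[:,:2]-(.568,-.007); m=(abs(q@u)<.13)&(abs(q@n)<.04)&(P[:,2]>.012)&(P[:,2]<.06)
    k=np.zeros(v[1].shape,np.uint8); k[uv[m][:,1],uv[m][:,0]]=1
    cn=max(cv2.findContours(k,0,2)[0],key=cv2.contourArea); rc=cv2.minAreaRect(cn); cs.append(rc[0])
    E=onz(ends(cv2.boxPoints(rc)),v[2],.022); D=E[1]-E[0]
    print(rc,E.round(4).tolist(),np.linalg.norm(D).round(4),np.degrees(np.arctan2(D[1],D[0]))%180,E.mean(0).round(4))
print(tri(*cs))
```

```text
((288.5091552734375, 173.69155883789062), (157.44271850585938, 33.05794143676758), 87.25190734863281) [[0.5344, 0.0895, 0.022], [0.5997, -0.1027, 0.022]] 0.2031 108.75214694589286 [ 0.5671 -0.0066  0.022 ]
((237.17308044433594, 231.13462829589844), (12.455957412719727, 64.83625030517578), 67.61986541748047) [[0.599, -0.1011, 0.022], [0.5315, 0.0877, 0.022]] 0.2005 109.66496023477143 [ 0.5652 -0.0067  0.022 ]
(array([ 5.681e-01, -4.000e-03, -5.000e-04]), np.float64(0.0025))
```

To row units: 244 mm / 600 = 0.4067, 220 mm / 600 = 0.3667, -0.068 rad / 2.0944 = -0.0325.

Call:
arm_command(plan=[[[0.015,0.0383,0.1333,0,0,-0.0325,-1],[0.015,0.0383,0.25,0,0,-0.0325,-1],[0.015,0.0383,0.25,0,0,-0.0325,-1],[0.015,0.0383,0.3167,0,0,-0.0325,-1],[0.015,0.0383,0.3667,0,0,-0.0325,-1],[0.015,0.0383,0.3917,0,0,-0.0325,-1],[0.015,0.0383,0.4067,0,0,-0.0325,-1],[0.015,0.0383,0.4067,0,0,-0.0325,-1],[0.015,0.0383,0.4067,0,0,-0.0325,1],[0.015,0.0383,0.4067,0,0,-0.0325,1],[0.015,0.0383,0.4067,0,0,-0.0325,1],[0.015,0.0383,0.4067,0,0,-0.0325,1]]], squeeze=25)

```text
time_s: 2.6
ee_pos: [0.5654, -0.0123, 0.0064]
eef_rot: [3.141, 0.002, 1.901]
force: [0.4, -0.5, 0.6]
grip_width: 0.0656
grip_force: 0.0
```

Call:
arm_command(plan=[[[0,0,0,0,0,0,1],[0,0,0,0,0,0,1],[0,0,0,0,0,0,1],[0,0,0,0,0,0,1],[0,0,0,0,0,0,1],[0,0,0,0,0,0,1],[0,0,0,0,0,0,1]]])

```text
time_s: 3.3
ee_pos: [0.5652, -0.0123, 0.0058]
eef_rot: [-3.142, 0.001, 1.901]
force: [-0.6, -0.2, -0.7]
grip_width: 0.0271
grip_force: 25.0
```

```bash
python3 -c "
from h import *
go((.5652,-.0123,.15,109),(.43,-.15,.2,11))"
```

```text
t 3.3 [ 0.5652 -0.0123  0.0058] [-1.8000e+02  7.0000e-02  1.0891e+02]
[-0.2, 0.0, -144.2] [-0.0, 0.001, -0.002]
[-86.7, -172.5, -194.0] [0.001, 0.001, 1.709]
```

To row units: -194 mm / 600 = -0.3233, -172 mm / 600 = -0.2867, 0.15 rad / 2.0944 = 0.0716.

Call:
arm_command(plan=[[[0,0,-0.05,0,0,0,1],[0,0,-0.1167,0,0,0,1],[-0.0333,-0.0667,-0.1917,0,0,0.0716,1],[-0.075,-0.1333,-0.2667,0,0,0.1432,1],[-0.1167,-0.2,-0.3233,0,0,0.2149,1],[-0.145,-0.2867,-0.3233,0,0,0.2865,1],[-0.145,-0.2867,-0.3233,0,0,0.3581,1],[-0.145,-0.2867,-0.3233,0,0,0.4297,1],[-0.145,-0.2867,-0.3233,0,0,0.5013,1],[-0.145,-0.2867,-0.3233,0,0,0.573,1],[-0.145,-0.2867,-0.3233,0,0,0.6446,1],[-0.145,-0.2867,-0.3233,0,0,0.7162,1]]])

```text
time_s: 4.5
ee_pos: [0.4304, -0.15, 0.1998]
eef_rot: [3.141, 0.0, 0.394]
force: [-0.6, 0.4, -1.9]
grip_width: 0.0273
grip_force: 25.0
```

To row units: 0.209 rad / 2.0944 = 0.0998.

Call:
arm_command(plan=[[[0,0,0,0,0,0.0501,1],[0,0,0,0,0,0.0998,1],[0,0,0,0,0,0.0998,1],[0,0,0,0,0,0.0998,1]]])

```text
time_s: 4.9
ee_pos: [0.4305, -0.15, 0.1999]
eef_rot: [3.14, 0.0, 0.195]
force: [0.7, -0.4, -0.7]
grip_width: 0.0274
grip_force: 25.0
```

Run:
```python
from h import *
s=ctrl.get_obs(); print(s['time_s'],s['ee_pos'],np.degrees(s['eef_rot']),s['grip_width'],s['joint_vel'].round(3))
p,d,i=cam('wrist'); cv2.imwrite('pics/wrist2.png',p); np.savez('wrist2.npz',p=p,d=d,i=np.array(i,dtype=object))
```

```text
4.9 [ 0.43046122 -0.15003779  0.19985882] [1.79935220e+02 1.90178607e-03 1.11631526e+01] 0.027434798579538115 [ 0.    -0.002 -0.001  0.001 -0.002 -0.003]
```

View pics/wrist2.png

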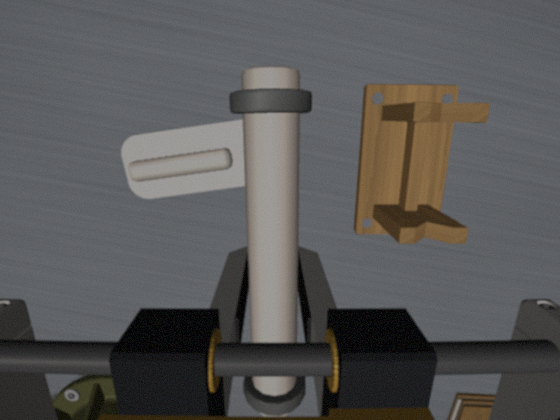

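The wrist view shows the stand clearly on the right: base (357–457, 85–235), notched uprights at (430,112) and (425,225). The held pin runs from its far end (271,70) past the rings at (270,101) and (274,393).

Run:
```python
from h import *
f=np.load('wrist2.npz',allow_pickle=True); p,d,i=f['p'],f['d'],f['i'].item()
uv,P=cloud(d,i); near=(np.hypot(*(P[:,:2]-(.49,-.29)).T)<.12)&(uv[:,0]>340)
def rect(m,z,t):
    k=np.zeros(d.shape,np.uint8); k[uv[m][:,1],uv[m][:,0]]=1
    k=cv2.morphologyEx(k,cv2.MORPH_OPEN,np.ones((3,3),np.uint8))
    pts=np.argwhere(k)[:,::-1]; X=onz(pts,i,z)[:,:2]; rc=cv2.minAreaRect((X*1000).astype(np.float32)); print(t,len(pts),np.round(rc[0],1),np.round(rc[1],1),round(rc[2],2))
top=near&(P[:,2]>.092); print('ztop',np.median(P[top][:,2]).round(4),'base z',np.median(P[near&(P[:,2]>.008)&(P[:,2]<.025)][:,2]).round(4), 'table',np.median(P[(abs(P[:,2])<.01)][:,2]).round(4))
rect(top,.1,'tops'); 
b=near&(P[:,2]>.009); rect(near&(P[:,2]>.009)&(P[:,2]<.03),.016,'base')
# in a stand frame, upright profiles
c=np.array([.491,-.291]); 
for a in (11,):
    u=np.array([np.cos(np.radians(a)),np.sin(np.radians(a))]); n=np.array([-u[1],u[0]])
    q=P[:,:2]-c; s,t=q@u,q@n
    for sg in(1,-1):
        m=near&(abs(s-sg*.055)<.012)&(P[:,2]>.06)
        T=t[m];Z=P[m][:,2]
        print(sg,'s range',np.percentile(s[m&(P[:,2]>.09)],[5,50,95]).round(4),[(round(x,3),round(float(np.median(Z[abs(T-x)<.003])),4)) for x in np.arange(-.036,.037,.006) if (abs(T-x)<.003).sum()>5])
# pin
pm=(uv[:,0]>200)&(uv[:,0]<330)&(uv[:,1]<250)&(P[:,2]>.15)&(P[:,2]<.26)
print('pin z',np.percentile(P[pm][:,2],[50,95]).round(4), 'end',onz([[271,68],[271,101],[274,393]],i,.216).round(4))
R=Ro.from_euler('xyz',ctrl.get_obs()['eef_rot']); Q=R.inv().apply(P[pm]-ctrl.get_obs()['ee_pos']); 
print('pin in tool: x max',np.percentile(Q[:,0],[99,99.8]).round(4)); B=Q[(Q[:,0]>.02)&(Q[:,0]<.075)]
for x in (.025,.045,.065): 
    b=B[abs(B[:,0]-x)<.006]; print(x,'y',np.percentile(b[:,1],[2,50,98]).round(4),'zmin(top)',np.percentile(b[:,2],[5,20]).round(4))
```

```text
ztop 0.3119 base z 0.016 table -0.0
tops 13937 [ 383.6 -359.9] [395.7 177.1] 27.31
base 8671 [ 493.3 -288.3] [168.  101.1] 11.4
1 s range [0.0493 0.057  0.064 ] [(np.float64(-0.03), 0.0999), (np.float64(-0.024), 0.1), (np.float64(-0.018), 0.0995), (np.float64(-0.012), 0.0952), (np.float64(-0.006), 0.0889), (np.float64(-0.0), 0.084), (np.float64(0.006), 0.0873), (np.float64(0.012), 0.093), (np.float64(0.018), 0.0991), (np.float64(0.024), 0.1002), (np.float64(0.03), 0.0938), (np.float64(0.036), 0.0739)]
-1 s range [-0.0596 -0.0514 -0.0448] [(np.float64(-0.03), 0.0991), (np.float64(-0.024), 0.099), (np.float64(-0.018), 0.0983), (np.float64(-0.012), 0.0931), (np.float64(-0.006), 0.0873), (np.float64(-0.0), 0.0829), (np.float64(0.006), 0.0849), (np.float64(0.012), 0.0904), (np.float64(0.018), 0.0968), (np.float64(0.024), 0.0991), (np.float64(0.03), 0.0866)]
pin z [0.2265 0.2328] end [[ 0.534  -0.1284  0.216 ]
 [ 0.5195 -0.1313  0.216 ]
 [ 0.3473 -0.1671  0.216 ]]
pin in tool: x max [0.1041 0.105 ]
0.025 y [-0.0139 -0.0006  0.0121] zmin(top) [-0.0283 -0.0275]
0.045 y [-0.014  -0.0006  0.0122] zmin(top) [-0.0284 -0.0276]
0.065 y [-0.0144 -0.0011  0.0118] zmin(top) [-0.0284 -0.0276]
```

```bash
python3 -c "
from h import *
go((.4885,-.291,.16,11.1),(.4885,-.291,.098,11.1),(.4885,-.291,.0875,11.1))"
```

```text
t 4.95 [ 0.4305 -0.15    0.1999] [179.94   0.    11.15]
[29.6, 149.5, 40.0] [0.001, 0.0, 0.001]
[29.6, 149.4, 102.0] [0.001, 0.0, 0.001]
[29.7, 149.4, 112.5] [0.001, 0.0, 0.001]
```

To row units: 149.5 mm / 600 = 0.2492, 112 mm / 600 = 0.1867.

Call:
arm_command(plan=[[[0.0167,0.075,0.0083,0,0,0,1],[0.0333,0.15,0.025,0,0,0,1],[0.0492,0.225,0.0417,0,0,0,1],[0.0492,0.2492,0.0667,0,0,0,1],[0.0492,0.2492,0.1,0,0,0,1],[0.0492,0.2492,0.1333,0,0,0,1],[0.0492,0.2492,0.1533,0,0,0,1],[0.0492,0.2492,0.1667,0,0,0,1],[0.0492,0.2492,0.175,0,0,0,1],[0.0492,0.2492,0.1817,0,0,0,1],[0.0492,0.2492,0.185,0,0,0,1],[0.0492,0.2492,0.1867,0,0,0,1]]])

```text
time_s: 6.15
ee_pos: [0.4882, -0.2914, 0.0884]
eef_rot: [3.14, -0.001, 0.192]
force: [-0.7, -0.3, -1.8]
grip_width: 0.0269
grip_force: 25.0
```

Run:
```python
from h import *
s=ctrl.get_obs(); print(s['time_s'],s['ee_pos'],np.degrees(s['eef_rot']),s['force'],s['moment'])
p,d,i=cam('wrist'); cv2.imwrite('pics/wrist3.png',p)
print(ctrl.get_obs()['force'],ctrl.get_obs()['ee_pos'])
```

```text
6.15 [ 0.48820324 -0.29140167  0.08841961] [ 1.79905307e+02 -3.17162246e-02  1.09960028e+01] [-0.6749479  -0.32801547 -1.75164529] [-0.02303191  0.03412504 -0.00528493]
[-0.24195142  0.762673   -2.09401891] [ 0.48816833 -0.29138439  0.08833385]
```

View pics/wrist3.png

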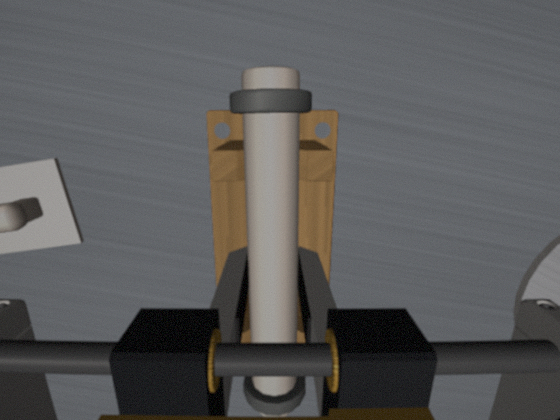

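The pin lies centred in the far notch (272,165), and the ring (270,101) is outside the upright. The force is still just the pin's weight, so I lower it a little further.

To row units: 2 mm / 600 = 0.0033, 1.5 mm / 600 = 0.0025.

Call:
arm_command(plan=[[[0,0,0.0017,0,0,0,1],[0,0,0.0025,0,0,0,1],[0,0,0.0033,0,0,0,1],[0,0,0.0033,0,0,0,1]]])

```text
time_s: 6.6
ee_pos: [0.4884, -0.2915, 0.0877]
eef_rot: [3.139, -0.001, 0.192]
force: [-3.7, 3.9, 12.2]
grip_width: 0.0272
grip_force: 25.0
```

To row units: -1 mm / 600 = -0.0017, -0.5 mm / 600 = -0.0008.

Call:
arm_command(plan=[[[0,0,-0.0008,0,0,0,1],[0,0,-0.0017,0,0,0,1],[0,0,-0.0017,0,0,0,0],[0,0,-0.0017,0,0,0,0],[0,0,-0.0017,0,0,0,0],[0,0,-0.0017,0,0,0,0],[0,0,-0.0017,0,0,0,0]]], squeeze=5)

```text
time_s: 7.3
ee_pos: [0.4881, -0.2914, 0.0871]
eef_rot: [3.14, -0.0, 0.192]
force: [-0.1, -0.3, 0.2]
grip_width: 0.0466
grip_force: 0.0
```

```bash
python3 -c "
from h import *
print(ctrl.get_obs()['grip_width'],ctrl.get_obs()['force'])
go((.4885,-.291,.22,11.1),(.445,-.046,.20,108.5),(.445,-.046,.02,108.5))"
```

```text
0.046558504756100676 [-0.11211975 -0.25320322  0.217576  ]
t 7.3 [ 0.4881 -0.2914  0.0871] [ 1.7993e+02 -1.0000e-02  1.0990e+01]
[0.5, -0.1, -132.9] [0.001, -0.0, -0.002]
[4.5, -248.9, -113.2] [0.001, 0.001, -1.702]
[4.5, -249.2, 66.8] [0.001, 0.001, -1.702]
```

To row units: -249 mm / 600 = -0.415, -113 mm / 600 = -0.1883, -1.35 rad / 2.0944 = -0.6446.

Call:
arm_command(plan=[[[0,0,-0.0667,0,0,0,0],[0,0,-0.1417,0,0,0,0],[0,-0.0333,-0.1883,0,0,0,0],[0,-0.1,-0.1883,0,0,-0.0716,0],[0,-0.175,-0.1883,0,0,-0.1432,0],[0,-0.25,-0.1883,0,0,-0.2149,0],[0.0033,-0.325,-0.1883,0,0,-0.2865,0],[0.0067,-0.4,-0.1883,0,0,-0.3581,0],[0.0075,-0.415,-0.1883,0,0,-0.4297,0],[0.0075,-0.415,-0.1883,0,0,-0.5013,0],[0.0075,-0.415,-0.1883,0,0,-0.573,0],[0.0075,-0.415,-0.1883,0,0,-0.6446,0]]])

```text
time_s: 8.5
ee_pos: [0.4449, -0.0457, 0.1999]
eef_rot: [3.141, 0.001, 1.548]
force: [-0.3, -0.2, -0.1]
grip_width: 0.047
grip_force: 0.0
```

Run:
```python
from h import *
p,d,i=cam('wrist'); cv2.imwrite('pics/wrist4.png',p)
t,dt,it=cam('top'); cv2.imwrite('pics/top4.png',cv2.resize(t[200:310,80:400],None,fx=2.5,fy=2.5))
s=ctrl.get_obs();print(s['ee_pos'],np.degrees(s['eef_rot']))
uv,P=cloud(dt,it); m=(np.hypot(*(P[:,:2]-(.493,-.289)).T)<.12)&(P[:,2]>.085); rc=cv2.minAreaRect((P[m][:,:2]*1000).astype(np.float32)); print('pin on stand',rc,np.percentile(P[m][:,2],95))
uv,P=cloud(d,i); m=(np.hypot(*(P[:,:2]-(.445,-.046)).T)<.07)&(P[:,2]>.03)&(P[:,2]<.055); print(m.sum(),P[m].mean(0),cv2.minAreaRect((P[m][:,:2]*1000).astype(np.float32)))
go((.445,-.046,.20,108.5),(.445,-.046,.018,108.5))
```

```text
[ 0.44496754 -0.04585696  0.19992396] [1.79963726e+02 7.21786959e-02 8.84946145e+01]
pin on stand ((490.8561706542969, -291.3075866699219), (200.48655700683594, 64.76576232910156), 11.266719818115234) 0.11959541140813304
1968 [ 0.44482121 -0.04220039  0.04169096] ((445.276611328125, -45.57685852050781), (22.17339324951172, 110.67296600341797), 18.998231887817383)
t 8.6 [ 0.445  -0.0459  0.1999] [1.7996e+02 7.0000e-02 8.8490e+01]
[-0.1, 0.0, -0.1] [0.0, 0.001, -0.349]
[0.1, -0.1, 181.9] [0.0, 0.001, -0.349]
```

View pics/top4.png

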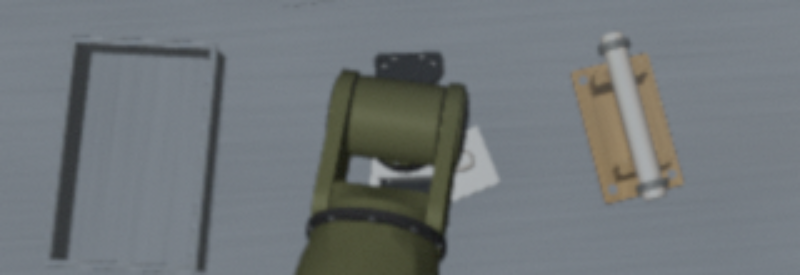

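The pin sits across the stand, ends at (613,40) and (652,190) in the crop, top about 117 mm up, which matches being seated. Next is the smoother.

To row units: 182 mm / 600 = 0.3033, 175 mm / 600 = 0.2917, -0.355 rad / 2.0944 = -0.1695.

Call:
arm_command(plan=[[[0,0,0.0667,0,0,-0.0716,0],[0,0,0.1333,0,0,-0.1432,0],[0,0,0.2,0,0,-0.1695,0],[0,0,0.2417,0,0,-0.1695,0],[0,0,0.275,0,0,-0.1695,0],[0,0,0.2917,0,0,-0.1695,0],[0,0,0.3033,0,0,-0.1695,0],[0,0,0.3033,0,0,-0.1695,1],[0,0,0.3033,0,0,-0.1695,1],[0,0,0.3033,0,0,-0.1695,1],[0,0,0.3033,0,0,-0.1695,1],[0,0,0.3033,0,0,-0.1695,1]]], squeeze=25)

```text
time_s: 9.8
ee_pos: [0.4455, -0.0462, 0.0185]
eef_rot: [3.141, 0.002, 1.897]
force: [-0.5, 0.7, 7.1]
grip_width: 0.0216
grip_force: 25.0
```

Run:
```python
from h import *
s=ctrl.get_obs(); print(s['grip_width'],s['grip_force'],s['force'])
# pan again from stored top: rim rectangle in pixel->z=.065 plane
f=np.load('top0.npz'); i=cams.camera_info('top'); uv,P=cloud(f['d'],i)
m=(np.hypot(*(P[:,:2]-(.49,.312)).T)<.18)&(P[:,2]>.03)&(P[:,2]<.085)
k=np.zeros(f['d'].shape,np.uint8);k[uv[m][:,1],uv[m][:,0]]=1
n,l,st,c=cv2.connectedComponentsWithStats(cv2.dilate(k,np.ones((3,3),np.uint8)));j=1+st[1:,4].argmax(); k[l!=j]=0
X=onz(np.argwhere(k)[:,::-1],i,.065); rc=cv2.minAreaRect((X[:,:2]*1000).astype(np.float32)); print(rc)
go((.445,-.046,.15,109))
```

```text
0.021570289562019736 24.99714732170105 [-0.51914515  0.67460286  7.06870932]
((484.80963134765625, 306.2115478515625), (189.8544464111328, 276.9977111816406), 84.46295928955078)
t 9.8 [ 0.4455 -0.0462  0.0185] [1.7994e+02 1.1000e-01 1.0867e+02]
[0.1, -0.2, -131.5] [0.001, 0.002, -0.006]
```

```bash
python3 -c "
from h import *
go((.63,.15,.25,174.5))"
```

```text
t 9.8 [ 0.4455 -0.0462  0.0185] [1.7994e+02 1.1000e-01 1.0867e+02]
[126.4, 237.9, -231.5] [-0.0, 0.002, -1.149]
```

To row units: 238 mm / 600 = 0.3967, -231 mm / 600 = -0.385, -1.149 rad / 2.0944 = -0.5486.

Call:
arm_command(plan=[[[0,0,-0.0667,0,0,0,1],[0,0,-0.1417,0,0,0,1],[0.0167,0.0333,-0.2167,0,0,-0.0477,1],[0.05,0.0833,-0.2667,0,0,-0.1194,1],[0.0833,0.1417,-0.3083,0,0,-0.191,1],[0.1167,0.2083,-0.35,0,0,-0.2626,1],[0.15,0.275,-0.385,0,0,-0.3342,1],[0.1833,0.3417,-0.385,0,0,-0.4058,1],[0.21,0.3967,-0.385,0,0,-0.4775,1],[0.21,0.3967,-0.385,0,0,-0.5486,1],[0.21,0.3967,-0.385,0,0,-0.5486,1],[0.21,0.3967,-0.385,0,0,-0.5486,1]]])

```text
time_s: 11.0
ee_pos: [0.6298, 0.1494, 0.2487]
eef_rot: [-3.14, 0.0, 3.041]
force: [-1.1, -1.0, -1.6]
grip_width: 0.0217
grip_force: 25.0
```

Run:
```python
from h import *
s=ctrl.get_obs(); print(s['time_s'],s['ee_pos'],np.degrees(s['eef_rot']),s['grip_width'],s['joint_vel'].round(3))
p,d,i=cam('wrist'); cv2.imwrite('pics/wrist5.png',p); np.savez('wrist5.npz',p=p,d=d,i=np.array(i,dtype=object))
```

```text
11.0 [0.62981148 0.14944069 0.24874608] [-1.79928826e+02  2.30773506e-02  1.74230415e+02] 0.021748741213868068 [-0.006 -0.015  0.004  0.001 -0.     0.007]
```

View pics/wrist5.png

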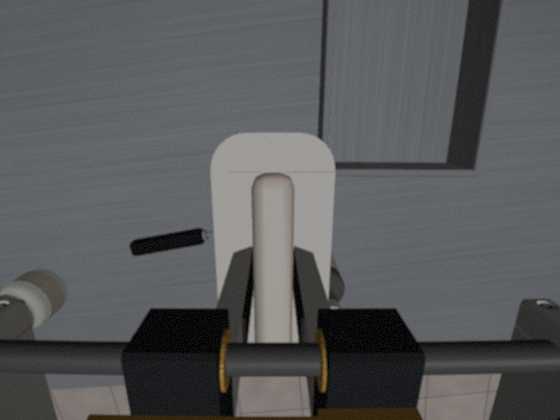

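The view shows the pan upper right, its near-end wall at row 167 and side walls at columns 323 and 475–500. The smoother is held straight, its front at (275,135).

Run:
```python
from h import *
f=np.load('wrist5.npz',allow_pickle=True); d,i=f['d'],f['i'].item(); uv,P=cloud(d,i)
m=(P[:,1]>.19)&(P[:,0]<.66)&(P[:,2]>.057)&(P[:,2]<.075); Q=P[m]; print(m.sum(),np.percentile(Q[:,2],[50,95]))
a=np.radians(-5.5);u=np.array([np.cos(a),np.sin(a)]);n=np.array([-u[1],u[0]]);c=np.array([.486,.308])
s,t=(Q[:,:2]-c)@u,(Q[:,:2]-c)@n
print('s',np.percentile(s,[0.5,2,98,99.5]).round(4),'t',np.percentile(t,[.5,2,10,90,98,99.5]).round(4))
for sg in(-1,1):
    w=(t*sg>.07)&(abs(s)<.12); l=np.polyfit(s[w],t[w],1); print('side',sg,w.sum(),l.round(4),'smin',s[w].min().round(3))
w=(s>.12)&(abs(t)<.07); print('end',w.sum(),np.polyfit(t[w],s[w],1).round(4))
w=(abs(P[:,:2]-c)@np.eye(2)<.06).all(1); print('floor z',np.median(P[w][:,2]).round(4))
```

```text
4281 [0.06681853 0.06880647]
s [-0.0386 -0.0353  0.1394  0.1397] t [-0.0898 -0.0893 -0.0871  0.0887  0.0912  0.0923]
side -1 1121 [-0.0051 -0.086 ] smin -0.037
side 1 1894 [-0.0071  0.0871] smin -0.042
end 987 [0.0104 0.135 ]
floor z 0.0039
```

```bash
python3 -c "
from h import *
go((.4841,.2705,.13,174.1),(.4841,.2705,.0235,174.1))"
```

```text
t 11.05 [0.6298 0.1493 0.249 ] [-1.7993e+02  4.0000e-02  1.7423e+02]
[157.2, 106.1, 118.8] [-0.001, 0.001, 0.002]
[157.3, 106.2, 225.3] [-0.001, 0.001, 0.002]
```

To row units: 225 mm / 600 = 0.375, 157 mm / 600 = 0.2617.

Call:
arm_command(plan=[[[0.0667,0.045,0.0333,0,0,0,1],[0.1333,0.09,0.0833,0,0,0,1],[0.2,0.1333,0.1333,0,0,0,1],[0.2617,0.1767,0.175,0,0,0,1],[0.2617,0.1767,0.2083,0,0,0,1],[0.2617,0.1767,0.2583,0,0,0,1],[0.2617,0.1767,0.3083,0,0,0,1],[0.2617,0.1767,0.3417,0,0,0,1],[0.2617,0.1767,0.3617,0,0,0,1],[0.2617,0.1767,0.37,0,0,0,1],[0.2617,0.1767,0.375,0,0,0,1],[0.2617,0.1767,0.375,0,0,0,1]]])

```text
time_s: 12.25
ee_pos: [0.4843, 0.27, 0.0241]
eef_rot: [-3.141, 0.001, 3.045]
force: [0.1, -0.4, 0.3]
grip_width: 0.0217
grip_force: 25.0
```

Call:
arm_command(plan=[[[0,0,0,0,0,0,0],[0,0,0,0,0,0,0],[0,0,0,0,0,0,0],[0,0,0,0,0,0,0],[0,0,-0.0333,0,0,0,0],[0,0,-0.1,0,0,0,0],[0,0,-0.175,0,0,0,0],[0,0,-0.25,0,0,0,0],[0,0,-0.325,0,0,0,0],[0,0,-0.375,0,0,0,0]]])

```text
time_s: 13.25
ee_pos: [0.4842, 0.2704, 0.2521]
eef_rot: [3.141, 0.003, 3.046]
force: [0.3, 0.2, -0.9]
grip_width: 0.0469
grip_force: 0.0
```

Run:
```python
from h import *
s=ctrl.get_obs(); print(s['time_s'],s['grip_width'],s['force'])
p,d,i=cam('wrist'); cv2.imwrite('pics/wrist6.png',p)
go((.6955,.0195,.20,95),(.6955,.0195,.003,95))
```

```text
13.25 0.04692271903684954 [ 0.26100598  0.20455027 -0.92927768]
t 13.3 [0.4852 0.2709 0.2562] [179.81   0.46 174.51]
[-232.9, -230.3, 57.3] [0.008, 0.004, 1.388]
[-231.4, -231.0, 254.3] [0.008, 0.004, 1.388]
```

View pics/wrist6.png

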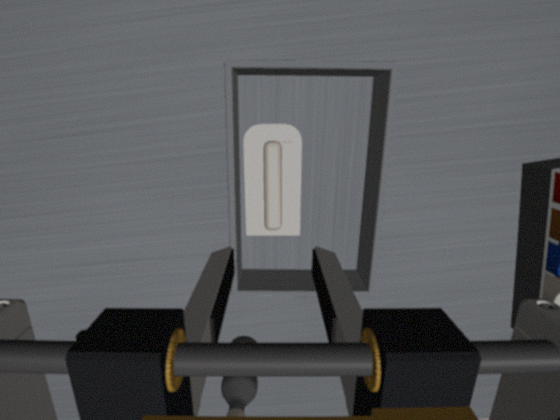

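The smoother lies flat in the pan (244–301, 124–236) with the right-hand side free. Next, the knife.

To row units: -233 mm / 600 = -0.3883, -230 mm / 600 = -0.3833, 0.745 rad / 2.0944 = 0.3557.

Call:
arm_command(plan=[[[-0.05,-0.05,0,0,0,0.0711,0],[-0.1083,-0.1083,0.0167,0,0,0.1423,0],[-0.1667,-0.1667,0.0333,0.001,0.0005,0.2134,0],[-0.225,-0.225,0.05,0.001,0.0005,0.2846,0],[-0.2833,-0.2833,0.0667,0.0019,0.001,0.3557,0],[-0.3417,-0.3417,0.0833,0.0024,0.001,0.4249,0],[-0.3883,-0.3833,0.095,0.0029,0.0014,0.4966,0],[-0.3883,-0.3833,0.095,0.0038,0.0019,0.5682,0],[-0.3883,-0.3833,0.095,0.0038,0.0019,0.6374,0],[-0.3883,-0.3833,0.095,0.0038,0.0019,0.6627,0],[-0.3883,-0.3833,0.095,0.0038,0.0019,0.6627,0],[-0.3883,-0.3833,0.095,0.0038,0.0019,0.6627,0]]])

```text
time_s: 14.5
ee_pos: [0.6938, 0.019, 0.1917]
eef_rot: [-3.134, 0.003, 1.66]
force: [0.4, 0.6, 0.8]
grip_width: 0.0473
grip_force: 0.0
```

Run:
```python
from h import *
s=ctrl.get_obs(); print(s['time_s'],s['ee_pos'],s['joint_vel'].round(3))
p,d,i=cam('wrist'); cv2.imwrite('pics/wrist7.png',p)
uv,P=cloud(d,i); m=(np.hypot(*(P[:,:2]-(.698,-.006)).T)<.07)&(P[:,2]>.012)&(P[:,2]<.035)
rc=cv2.minAreaRect((P[m][:,:2]*1000).astype(np.float32)); print(m.sum(),rc,np.percentile(P[m][:,2],[50,95]),P[m].mean(0))
go((.6955,.0195,.20,95),(.6955,.0195,.003,95))
```

```text
14.5 [0.69381284 0.01901101 0.19169146] [-0.    -0.001 -0.002  0.001 -0.001 -0.003]
1659 ((696.7124633789062, 1.3967781066894531), (21.46320152282715, 112.94195556640625), 5.472292423248291) [0.01941319 0.02105065] [6.96872276e-01 5.41330337e-04 1.89747154e-02]
t 14.55 [0.6938 0.019  0.1918] [-179.55    0.18   95.1 ]
[0.3, 1.6, -8.3] [-0.008, 0.003, 0.002]
[0.9, 3.2, 188.7] [-0.008, 0.003, 0.002]
```

To row units: 188 mm / 600 = 0.3133, 185 mm / 600 = 0.3083, -0.008 rad / 2.0944 = -0.0038.

Call:
arm_command(plan=[[[0.0033,0.005,0.075,-0.0038,0.0014,0.0019,0],[0.0033,0.005,0.15,-0.0038,0.0014,0.0019,0],[0.0033,0.005,0.2167,-0.0038,0.0014,0.0019,0],[0.0033,0.005,0.2667,-0.0038,0.0014,0.0019,0],[0.0033,0.005,0.2967,-0.0038,0.0014,0.0019,0],[0.0033,0.005,0.3083,-0.0038,0.0014,0.0019,0],[0.0033,0.005,0.3133,-0.0038,0.0014,0.0019,0],[0.0033,0.005,0.3133,-0.0038,0.0014,0.0019,1],[0.0033,0.005,0.3133,-0.0038,0.0014,0.0019,1],[0.0033,0.005,0.3133,-0.0038,0.0014,0.0019,1],[0.0033,0.005,0.3133,-0.0038,0.0014,0.0019,1],[0.0033,0.005,0.3133,-0.0038,0.0014,0.0019,1]]], squeeze=25)

```text
time_s: 15.75
ee_pos: [0.6957, 0.0205, 0.0048]
eef_rot: [3.14, 0.0, 1.654]
force: [-1.3, 0.2, 6.5]
grip_width: 0.0218
grip_force: 25.0
```

```bash
python3 -c "
from h import *
s=ctrl.get_obs(); print(s['grip_width'],s['grip_force'],s['force'])
go((.60,.16,.25,174.1))"
```

```text
0.02178508800168049 24.999793767929077 [-1.34209151  0.22603465  6.4932235 ]
t 15.75 [0.6957 0.0205 0.0048] [1.7992e+02 2.0000e-02 9.4760e+01]
[146.9, -83.4, -245.4] [0.001, 0.001, -1.385]
```

To row units: -245 mm / 600 = -0.4083, -220 mm / 600 = -0.3667, -1.18 rad / 2.0944 = -0.5634.

Call:
arm_command(plan=[[[0,0,-0.0667,0,0,0,1],[0,0,-0.1417,0,0,0,1],[0,0,-0.2167,0,0,0,1],[0,0,-0.2917,0,0,0,1],[0,0,-0.3667,0,0,-0.0621,1],[0.0333,-0.0167,-0.4083,0,0,-0.1337,1],[0.075,-0.0417,-0.4083,0,0,-0.2053,1],[0.125,-0.07,-0.4083,0,0,-0.2769,1],[0.175,-0.1,-0.4083,0,0,-0.3485,1],[0.225,-0.125,-0.4083,0,0,-0.4202,1],[0.245,-0.1383,-0.4083,0,0,-0.4918,1],[0.245,-0.1383,-0.4083,0,0,-0.5634,1]]])

```text
time_s: 16.95
ee_pos: [0.5992, 0.162, 0.2492]
eef_rot: [3.141, 0.0, 2.842]
force: [0.9, 0.2, -0.6]
grip_width: 0.0214
grip_force: 25.0
```

To row units: -0.205 rad / 2.0944 = -0.0979.

Call:
arm_command(plan=[[[0,0,0,0,0,-0.0668,1],[0,0,0,0,0,-0.0979,1],[0,0,0,0,0,-0.0979,1],[0,0,0,0,0,-0.0979,1]]])

```text
time_s: 17.35
ee_pos: [0.6003, 0.1601, 0.2487]
eef_rot: [-3.141, 0.0, 3.037]
force: [-0.2, 0.4, -0.2]
grip_width: 0.0219
grip_force: 25.0
```

Run:
```python
from h import *
p,d,i=cam('wrist'); cv2.imwrite('pics/wrist8.png',p); s=ctrl.get_obs(); print(s['time_s'],s['ee_pos'],s['grip_width'])
uv,P=cloud(d,i); q=Ro.from_euler('xyz',s['eef_rot']).inv().apply(P-s['ee_pos'])
m=(abs(q[:,1])<.04)&(q[:,2]>-.04)&(q[:,2]<.04)&(q[:,0]>.0)&(q[:,0]<.16)
for x in np.arange(.01,.14,.015):
    k=m&(abs(q[:,0]-x)<.005); print(x.round(3),k.sum(),np.median(q[k],0).round(4) if k.sum() else '')
go((.514,.3458,.15,174.1),(.514,.3458,.0095,174.1))
```

```text
17.4 [0.60029079 0.16010024 0.24874983] 0.021550397157850888
0.01 2054 [ 0.0096  0.0006 -0.0164]
0.025 744 [ 0.0247  0.0003 -0.0125]
0.04 615 [ 0.0411 -0.      0.0013]
0.055 834 [ 0.0552 -0.      0.0017]
0.07 844 [ 0.0701 -0.      0.0016]
0.085 925 [ 0.085  -0.      0.0018]
0.1 989 [ 0.1001 -0.      0.0019]
0.115 888 [ 0.1144 -0.      0.002 ]
0.13 0 
t 17.4 [0.6003 0.1601 0.2487] [-1.7999e+02  1.0000e-02  1.7399e+02]
[105.3, 175.7, 98.7] [-0.0, 0.0, -0.002]
[105.3, 175.7, 239.2] [-0.0, 0.0, -0.002]
```

View pics/wrist8.png

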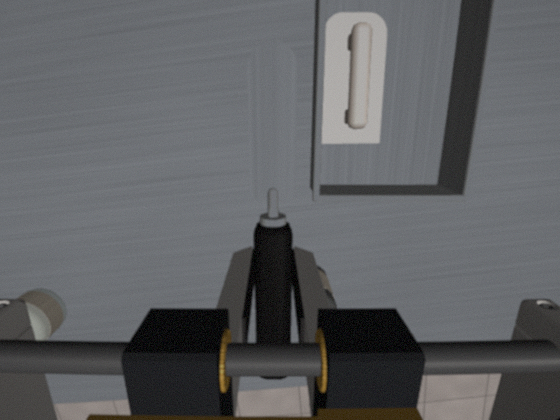

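The knife is held level and straight, with the blade lying along the image centre (275, 50–215) and the pan to the right. I place it now.

To row units: 239 mm / 600 = 0.3983, 105 mm / 600 = 0.175.

Call:
arm_command(plan=[[[0.045,0.0733,0.025,0,0,0,1],[0.0867,0.145,0.0583,0,0,0,1],[0.13,0.2167,0.0917,0,0,0,1],[0.175,0.2925,0.1333,0,0,0,1],[0.175,0.2925,0.1833,0,0,0,1],[0.175,0.2925,0.2417,0,0,0,1],[0.175,0.2925,0.3,0,0,0,1],[0.175,0.2925,0.35,0,0,0,1],[0.175,0.2925,0.38,0,0,0,1],[0.175,0.2925,0.3917,0,0,0,1],[0.175,0.2925,0.3983,0,0,0,1],[0.175,0.2925,0.3983,0,0,0,1]]])

```text
time_s: 18.6
ee_pos: [0.5143, 0.3456, 0.0103]
eef_rot: [3.141, 0.001, 3.038]
force: [-0.1, -0.1, -1.3]
grip_width: 0.0216
grip_force: 25.0
```

To row units: -220 mm / 600 = -0.3667, -185 mm / 600 = -0.3083.

Call:
arm_command(plan=[[[0,0,0,0,0,0,0.25],[0,0,0,0,0,0,0.25],[0,0,0,0,0,0,0.25],[0,0,-0.025,0,0,0,0.25],[0,0,-0.0833,0,0,0,0.25],[0,0,-0.1583,0,0,0,0.25],[0,0,-0.2333,0,0,0,0.25],[0,0,-0.3083,0,0,0,0.25],[0,0,-0.3667,0,0,0,0.25],[0,0,-0.3667,0,0,0,0.25],[0,0,-0.3667,0,0,0,0.25]]])

```text
time_s: 19.7
ee_pos: [0.5139, 0.3455, 0.231]
eef_rot: [3.141, 0.002, 3.039]
force: [-0.5, -0.6, -1.1]
grip_width: 0.0354
grip_force: 0.0
```

Run:
```python
from h import *
s=ctrl.get_obs(); print(s['time_s'],s['ee_pos'],s['grip_width'],s['joint_vel'].round(3))
p,d,i=cam('wrist'); t=cams.camera('top')[0]; q=cams.camera('scene')[0]
r=lambda x:cv2.resize(x,(400,300)); cv2.imwrite('pics/all9.png',np.vstack([np.hstack([r(p),r(t)]),np.hstack([r(q),cv2.resize(q[150:290,200:480],(400,300))])]))
uv,P=cloud(d,i); a=np.radians(-5.9);u=np.array([np.cos(a),np.sin(a)]);n=np.array([-u[1],u[0]]);X=P[:,:2]-(.488,.3083)
st=np.c_[X@u,X@n]; m=(abs(st)<(.15,.1)).all(1)&(P[:,2]>.058)&(P[:,2]<.08)
e=st[m]; print('rim',e.min(0).round(4),e.max(0).round(4)); m=(abs(st)<(.12,.075)).all(1); print('max z inside',np.percentile(P[m][:,2],[99,99.9]).round(4))
k=(abs(st)<(.128,.08)).all(1)&(P[:,2]>.015)&(st[:,1]>.01)&(P[:,2]<.04); print('handle',st[k].min(0).round(3),st[k].max(0).round(3))
```

```text
19.7 [0.51385186 0.34549298 0.23100139] 0.03537153263845578 [-0.001  0.036  0.035 -0.001 -0.01  -0.001]
rim [-0.1407 -0.0903] [0.1377 0.0933]
max z inside [0.3548 0.3557]
handle [-0.013  0.029] [0.098 0.051]
```

View pics/all9.png

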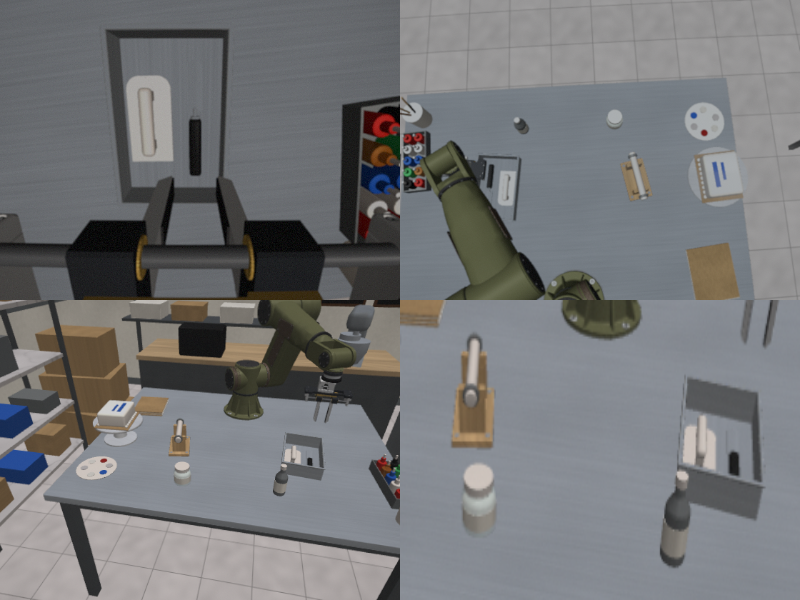

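The wrist tile (top left) shows the smoother at (150,120) and the knife at (195,145), both wholly inside the pan. The top and scene tiles show the pin on its stand, and the bottle, jar and cake where they were.

```bash
python3 -c "
from h import *
print(ctrl.hand_in())"
```

```text
the job is handed in; nothing more can be done
None
```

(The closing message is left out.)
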